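# Hold the document box unlocked on the dresser

## Task

Turn the black knob on the blue document box fully anticlockwise to its stop so that the steel cover swings clear of the keyhole; then take the orange-headed key out of the wooden block, push it fully home in the lock, wiggling it past the sticky pins, and turn it a quarter turn clockwise to its stop. The lock springs back, so finish still gripping the key and holding it turned, fully home, with the cover still open; leave the book, the mug and the plant pot alone.

Things in the scene. Friction and masses are not known exactly. Their poses are not given: they have to be found in the camera images.
- lockbox: fixed blue steel document box, 240 x 190 mm, lid 75 mm above the dresser top; origin under its centre, z up. In the lid: the black knob with the keyhole cover, and the brass lock cylinder
- cover_grip (a point): grip point of the black knob, on its upright axis, 33 mm above the lid. Its grip is a bar 42 mm long (this point's x), 14 mm wide, from 24 mm below to 8 mm above this point, on a disc of 22 mm radius. The steel cover, 3 mm thick, 4 to 7 mm above the lid, turns with it and reaches 102 mm towards this point's -x. It stays where it is left.
- cover_knob (a joint): angle of the knob and its cover in rad, grows anticlockwise seen from above: 0 to 0.4 at the start (keyhole covered), 1.3 at the open end stop. Turning takes about 0.04 N m.
- keyhole (a point): mouth of the key slot, centre of the brass cylinder (35 mm wide), flush with the lid, 80 mm from the knob's axis. Slot 13.6 mm long (this point's x), 6.6 mm wide (y), 30 mm deep, straight down. The point turns with the cylinder. Two sticky sprung pins, 10 and 18 mm down, resist the key: up to about 15 N pushed straight and fast, 6 to 8 N eased in at 5 mm/s with a yaw wiggle of a few degrees.
- cylinder (a joint): angle of the lock cylinder in rad, grows clockwise seen from above: 0 at rest (also at the start), 1.6 at the end stop, a quarter turn. A spring of 0.01 to 0.08 N m turns it back to 0 when it is let go. The key has 0.15 to 0.2 rad of play in the slot, so it must be turned that much farther than the cylinder.
- key_bow (a point): centre of the key's orange head: 32 mm wide (this point's x), 10 mm thick (y), 28 mm high; z up, away from the blade. The shoulder (20 x 12 mm) that stops the key on the cylinder has its underside 26 mm below. Blade 12 (x) by 5 mm (y), 28 mm long below the shoulder, the last 8 mm tapering to 5 x 2.6 mm. It works either way round (half a turn). About 35 g.
- key_block: fixed wooden block, 70 x 60 mm, 40 mm high, origin under its centre. At the start the key stands in it, head up, its shoulder on the block's top, its blade loose in a pocket of 15.5 x 8.5 mm: lift it 30 mm or more straight up to free it
- book: green book lying flat, 110 x 170 x 24 mm, origin at the centre of its underside; leave it alone
- mug: white mug, 76 mm wide, 90 mm high, origin at the centre of its underside; leave it alone
- plant_pot: terracotta pot, 84 mm wide, 70 mm high, origin at the centre of its underside; leave it alone

How it is judged:
By the outcome, as a careful person would: the job done as asked, in the order asked, and still so for the second after the job is handed in, while the arm keeps its last pose, push and grip.
It also fails if it takes over 67 s, if anything falls off the work surface, if the arm or the gripper's body presses on something with over 40 N, if the wrist force passes 120 N, or if a joint passes its speed limit or range.

## Robot

A 6-joint arm with a two-finger parallel gripper is mounted at the origin on the work surface. World frame = base frame: x ahead of the robot, y to its left, z up, the work surface at z = 0. Lengths are in m, angles in rad, forces in N, time in s.
With the tool pointing down it reaches from about 0.325 to 0.9 m from the base axis. Payload 6.1 kg.
Tool frame: the origin (TCP) lies at the centre of the arm's flange, where the gripper is bolted on; the fingertips stand 173 mm ahead of it and the grasp point (between the pads) lies 155 mm ahead of it; z points along the fingers, y is the line along which they close (so a half turn about z gives the same grasp; the last joint's range is limited). The gripper opens to 85 mm and grips with 20 to 120 N. Pads are 22 mm wide; open, the fingers measure 114 mm over their backs; the gripper's body (76 mm by 85 mm) begins 54 mm behind the grasp point. The pads swing forward as they close: fully open they stand 13 mm farther back than shut.
Start: joints at [-1.431, 0.22, 1.526, -0, 1.395, -0.126], TCP at [0.164, -0.603, 0.405] pointing down, gripper open.
Joint ranges: [-2.98, 2.98], [-0.91, 2.08], [0.09, 2.57], [-1.24, 4.39], [0.2, 2.65], [-2.68, 2.68]. Speed limits (rad/s): [2.57, 2.57, 3.01, 3.14, 3.14, 3.14].

## Interface

Orientations are given as a 3x3 rotation matrix whose columns are the frame's x, y, z axes.
In Python, from station import * gives the robot as it stands.
- The arm moves only by the shell command python3 -m creep 'ROWS' [FORCE]. ROWS is JSON, a list of rows, each a list of 3 entries, a list of its own where there are three numbers: the shift along the world's x, y, z scaled (see below), then the turn about the world's z scaled (see below), then the opening, from 0 (shut) to 1 (fully open). A call has 1 to 20 rows; each row is the pose to reach, as a shift and turn from the pose commanded when the call began; what a row does not reach only later rows make up. The controller multiplies each number of a shift by 300 mm and each number of a turn by 90 degrees. A row lasts 1/12 s, in which the tool goes at most 41.7 mm and 7.16 degrees, less where a joint would pass 70% of its speed; a pose out of reach is approached as far as the arm can. A call with a number of a shift or a turn outside -1 to 1 is refused whole. A call with a gripper value outside its range is refused whole. The fingers move at their own pace and stop on an object; FORCE is the grip in N (left out, the last holds). Time passes only in rows, so rows that repeat a pose let the fingers close. It gives the time, the measured TCP pose, the force, the opening and the grip force at its end, in the units of the state.
- state(): the state, without advancing time (a new reading comes with each control period).
- get_image(name): name is "scene" or "top"; returns a dict with "color" (420x560x3 uint8, red, green, blue), "fx", "fy", "cx", "cy" (pixels), "dist" ([k1, k2, p1, p2, k3] as OpenCV has them; the pictures are not rectified), "R" (3x3) and "t" (3): a world point X has camera coordinates R X + t. Camera axes: x right, y down, z forward; pixel columns grow to the right and rows downward; lengths in m; the calibration is good to about 2 mm. A picture is of the moment at which its call begins. There is no depth.
- sign_off(): hands the job in; it is judged then, once.
The state is a dict: "clock": time; "joints": joint angles; "joint_vel": joint speeds; "tau": joint torques, N m; "tcp_pos": TCP position; "orientation": TCP orientation; "wrist_force": force on the tool from outside, world axes, zero at the start; "torque": the same for the moment, N m; "gripper_width": finger opening in m; "gripper_force": force on a finger pad.
Only numpy, scipy, OpenCV 4.12 (cv2) and the standard library are available. Lean on these libraries where they do the work, as an engineer would, in place of code of your own. Each camera call takes 0.05 s, during which the arm holds its last target. There are 200 camera calls.

## Working session

There is one attempt and no reset: what is moved stays moved. The work goes in short steps, Python scripts to look and compute and a shell command to move; the robot and the scene stay as the last step left them, time stands still between calls to the robot, and variables do not carry over. Pictures are saved under pics/ and viewed, at most 10 in all, crops included, and the job is handed in when it is done.

```bash
ls; mkdir -p pics; python3 - <<'E'
from station import *
import cv2
s=state(); print(s)
for n in("scene","top"):
    d=get_image(n); cv2.imwrite(f"pics/{n}0.png",d["color"][:,:,::-1]); print({k:v for k,v in d.items() if k!="color"})
E
```

```text
pics
{'clock': 0.0, 'joints': array([-1.43107852e+00,  2.21220901e-01,  1.52759392e+00, -1.01861283e-05,
        1.39467634e+00, -1.26076547e-01]), 'joint_vel': array([ 3.87854797e-04,  9.14374612e-04, -3.71704803e-04, -1.93190559e-03,
        2.11544047e-03,  3.59161416e-06]), 'tau': array([-6.84969018e-04, -4.96901858e+01, -3.89397204e+01, -4.48379842e-04,
        1.13532390e-02, -3.54008773e-05]), 'tcp_pos': array([ 0.16414454, -0.602789  ,  0.40361125]), 'orientation': array([[ 9.64883708e-01,  2.62677284e-01, -2.74323659e-04],
       [ 2.62677328e-01, -9.64881906e-01,  1.87860835e-03],
       [ 2.28777803e-04, -1.88469719e-03, -9.99998198e-01]]), 'wrist_force': array([-0.52745571, -1.24582621, -0.30997433]), 'torque': array([-0.00668581,  0.03423406,  0.0031091 ]), 'gripper_force': 0.0, 'gripper_width': 0.08550028914581956}
{'fx': 387.0395338782646, 'fy': 387.0395338782646, 'cx': 283.5857933474377, 'cy': 208.56609057031673, 'dist': array([-0.08702494,  0.        ,  0.        ,  0.        ,  0.        ]), 'R': array([[-0.72975336,  0.68339213,  0.02086215],
       [ 0.40195012,  0.45350194, -0.79546973],
       [-0.55307878, -0.57211117, -0.60563411]]), 't': array([ 0.46309847, -0.18448931,  1.39071569])}
{'fx': 445.771966334649, 'fy': 445.771966334649, 'cx': 271.96305275570234, 'cy': 205.82928535167466, 'dist': array([-0.02208289,  0.        ,  0.        ,  0.        ,  0.        ]), 'R': array([[-0.02379106, -0.99971057, -0.0035724 ],
       [-0.97980246,  0.02402668, -0.19851916],
       [ 0.19854754, -0.00122274, -0.9800905 ]]), 't': array([0.02935836, 0.64775995, 1.35400955])}
```

View pics/scene0.png

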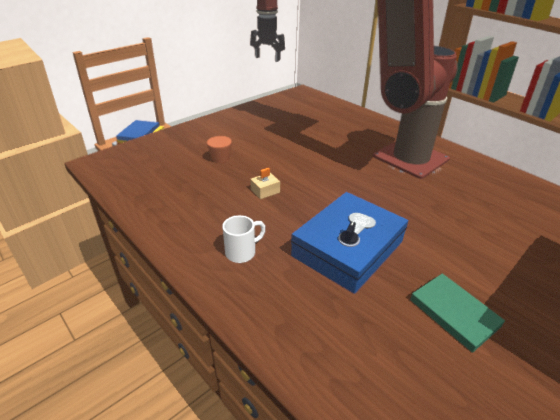

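View pics/top0.png

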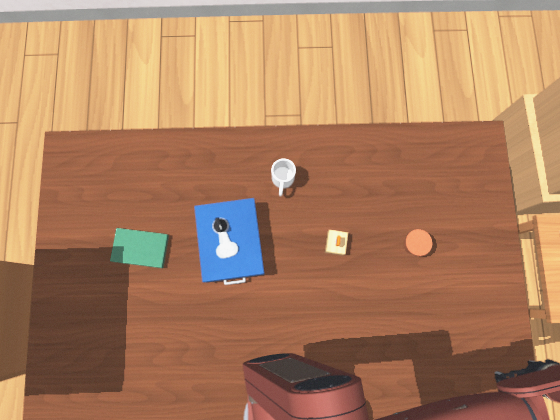

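The top view shows the box at about (229,240), its knob at (220,226) with the cover pointing to (228,250), and the key at (340,241). The scene view shows the knob at (349,234) and the key at (265,174). Next I'll measure with masks and take close crops.

```bash
cat > h.py <<'E'
import numpy as np, cv2
from station import *
def K(d): return np.array([[d["fx"],0,d["cx"]],[0,d["fy"],d["cy"]],[0,0,1.]])
def ray(d,uv):
    p=cv2.undistortPoints(np.array(uv,float).reshape(-1,1,2),K(d),d["dist"]).reshape(-1,2)
    return -d["R"].T@d["t"], np.c_[p,np.ones(len(p))]@d["R"]
def onz(d,uv,z):
    c,r=ray(d,uv); return c+r*((z-c[2])/r[:,2])[:,None]
def proj(d,X):
    return cv2.projectPoints(np.array(X,float).reshape(-1,1,3),cv2.Rodrigues(d["R"])[0],d["t"],K(d),d["dist"])[0].reshape(-1,2)
def tri(d1,u1,d2,u2):
    c1,r1=ray(d1,[u1]);c2,r2=ray(d2,[u2]);r1=r1[0];r2=r2[0]
    s=np.linalg.lstsq(np.c_[r1,-r2],c2-c1,rcond=None)[0]
    a=c1+s[0]*r1;b=c2+s[1]*r2
    return (a+b)/2,np.linalg.norm(a-b)
def comps(m,amin=15):
    n,l,s,c=cv2.connectedComponentsWithStats(m.astype(np.uint8))
    return [(s[i][4],c[i].round(1),s[i][:4],l==i) for i in range(1,n) if s[i][4]>=amin]
E
python3 - <<'E'
from h import *
D={n:get_image(n) for n in("scene","top")}
tiles=[]
for n,boxes in(("top",[(185,190,90,100),(315,220,50,45)]),("scene",[(285,190,130,100),(240,160,50,45)])):
    d=D[n];im=d["color"];h=cv2.cvtColor(im,cv2.COLOR_RGB2HSV);H,S,V=[h[...,i].astype(int) for i in range(3)]
    for x,y,w,hh in boxes: tiles.append(cv2.resize(im[y:y+hh,x:x+w,::-1],(400,300),interpolation=cv2.INTER_CUBIC))
    X,Y,w,hh=boxes[0];roi=np.zeros(H.shape,bool);roi[Y:Y+hh,X:X+w]=1
    X,Y,w,hh=boxes[1];r2=np.zeros(H.shape,bool);r2[Y:Y+hh,X:X+w]=1
    for nm,m in(("blue",(abs(H-112)<12)&(S>130)&roi),("black",(V<60)&roi),("white",(S<60)&(V>150)&roi),("orange",(H>4)&(H<16)&(S>170)&(V>150)&r2),("block",(H>14)&(H<32)&(S>40)&(V>120)&r2)):
        for a,c,b,mm in comps(m):
            r=cv2.minAreaRect(np.argwhere(mm)[:,::-1].astype(np.float32))
            print(n,nm,a,c,b,np.round(r[0],1),np.round(r[1],1),round(r[2],1))
            if nm=="blue" and n=="top": print(onz(d,cv2.boxPoints(r),.075).round(4))
cv2.imwrite("pics/crops.png",np.vstack([np.hstack(tiles[:2]),np.hstack(tiles[2:])]))
E
```

```text
top blue 3995 [229.4 240.2] [195 199  69  83] [228.2 239.9] [76.6 61.5] 82.4
[[0.6517 0.2646 0.075 ]
 [0.6733 0.0712 0.075 ]
 [0.4341 0.0439 0.075 ]
 [0.4138 0.231  0.075 ]]
top black 53 [222.7 224.7] [219 220   8  12] [222.8 225.2] [11.1  6.5] 84.3
top white 402 [225.3 245.4] [212 224  26  34] [225.  239.7] [34.8 21.7] 80.9
top white 78 [234.1 281.6] [223 278  23   7] [234.1 281.2] [ 4.6 22.1] 84.0
top block 352 [336.7 242.1] [325 230  23  25] [336.3 242. ] [20.9 23.3] 8.1
scene blue 5684 [349.9 240. ] [293 193 115  97] [347.3 236. ] [95.8 89.5] 31.4
scene blue 18 [297.6 249.6] [294 248   9   5] [298. 250.] [8. 4.] 0.0
scene black 159 [348.1 235.6] [341 226  16  18] [347.7 235.2] [16.5 15. ] 74.7
scene black 18 [332.5 265. ] [324 260  18  11] [332.5 265. ] [19.7  0.7] 29.7
scene white 329 [361.2 221.4] [349 213  27  21] [361.5 220.2] [20.2 22.8] 65.0
scene white 40 [351.4 243.3] [340 238  20   9] [350.  242.8] [ 6.7 19.2] 81.0
scene orange 74 [264.7 171.7] [260 167  10  11] [264.8 171.9] [ 7.9 10.4] 71.6
scene block 458 [266.4 185.6] [251 173  29  26] [266.2 184.8] [22.5 26.6] 71.6
```

View pics/crops.png

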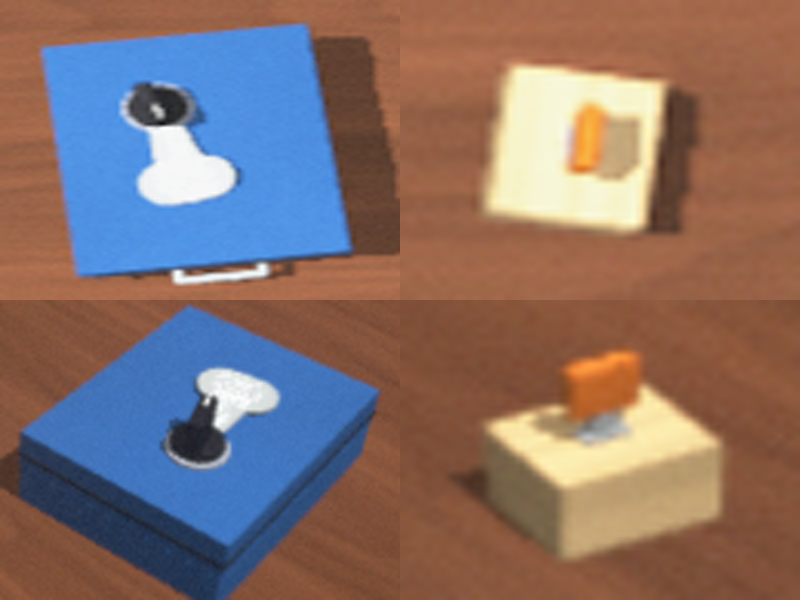

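The crops show the knob disc centred near top (220.7,225) and scene (349.3,239). The cover lobe is near top (227,250), and the orange head stands edge-on near top (337,241) and scene (265,171).

```bash
python3 - <<'E'
from h import *
D={n:get_image(n) for n in("scene","top")}
T,Sc=D["top"],D["scene"]
print("disc top",onz(T,[[220.7,225]],.083).round(4),"scene",onz(Sc,[[349.3,239]],.083).round(4), tri(T,[220.7,225],Sc,[349.3,239]))
def msk(d,lo,hi,box):
    h=cv2.cvtColor(d["color"],cv2.COLOR_RGB2HSV);m=cv2.inRange(h,lo,hi)>0;r=np.zeros_like(m);x,y,w,q=box;r[y:y+q,x:x+w]=1;return m&r
# cover white: outline on lid plane +7mm
for d,b in((T,(205,215,45,55)),(Sc,(330,205,60,50))):
    m=msk(d,(0,0,150),(179,60,255),b);P=onz(d,np.argwhere(m)[:,::-1],.082)[:,:2]
    c=np.array([.0,.0]);print("cover n",len(P),P.mean(0).round(4),P.min(0).round(4),P.max(0).round(4))
    u=np.linalg.svd(P-P.mean(0))[2][0] if len(P)<3000 else None;print("axis",u.round(3),np.degrees(np.arctan2(u[1],u[0])).round(1))
    k=np.array(onz(d,[[220.7,225]] if d is T else [[349.3,239]],.083)[0,:2])
    q=P[np.linalg.norm(P-k,axis=1)>.055];v=q.mean(0)-k;print("lobe",q.mean(0).round(4),np.linalg.norm(v).round(4),np.degrees(np.arctan2(v[1],v[0])).round(1),"reach",np.linalg.norm(P-k,axis=1).max().round(4))
for n,d,b in(("top",T,(330,228,14,22)),("scene",Sc,(255,160,20,25))):
    m=msk(d,(3,150,120),(20,255,255),b)
    for a,c,bb,mm in comps(m,8):
        r=cv2.minAreaRect(np.argwhere(mm)[:,::-1].astype(np.float32));print(n,"key",a,c,bb,np.round(r[0],1),np.round(r[1],1),round(r[2],1));print(onz(d,[r[0]],.066).round(4),onz(d,cv2.boxPoints(r),.08 if n=="top" else .066).round(4).tolist())
m=msk(T,(12,40,130),(32,170,255),(318,222,36,36))
a,c,bb,mm=max(comps(m),key=lambda z:z[0]);r=cv2.minAreaRect(np.argwhere(mm)[:,::-1].astype(np.float32));print("block",onz(T,[r[0]],.04),onz(T,cv2.boxPoints(r),.04).round(4).tolist())
E
```

```text
disc top [[0.5876 0.1749 0.083 ]] scene [[0.5958 0.182  0.083 ]] (array([0.58848948, 0.17643587, 0.0750628 ]), np.float64(0.0013926989172957664))
cover n 413 [0.525  0.1614] [0.4877 0.1247] [0.5977 0.2022]
axis [-0.924 -0.381] -157.6
lobe [0.5115 0.1569] 0.0782 -166.7 reach 0.1017
cover n 372 [0.5298 0.163 ] [0.488  0.1233] [0.6194 0.2046]
axis [0.918 0.397] 23.4
lobe [0.5159 0.1572] 0.0837 -162.7 reach 0.1099
top key 30 [338.1 240.3] [337 236   4  10] [338.5 240.5] [9. 3.] 90.0
[[ 0.5322 -0.192   0.066 ]] [[0.5447, -0.186, 0.08], [0.5445, -0.1953, 0.08], [0.5164, -0.1938, 0.08], [0.5167, -0.1845, 0.08]]
scene key 104 [264.3 171.4] [255 166  16  12] [263.6 171.6] [ 9.8 14.5] 66.0
[[ 0.5342 -0.1975  0.066 ]] [[0.548, -0.2215, 0.066], [0.4947, -0.2212, 0.066], [0.5204, -0.1737, 0.066], [0.5713, -0.1752, 0.066]]
block [[ 0.5302227  -0.18776943  0.04      ]] [[0.4977, -0.147, 0.04], [0.5745, -0.1617, 0.04], [0.5631, -0.2289, 0.04], [0.4864, -0.2136, 0.04]]
```

Knob axis is about (0.588, 0.175) with the bar yaw about 13.5°, and the tool is already nearly aligned. I'll travel there now.

```bash
R='[[0.471,0.864,0],0,1]'; python3 -m creep '[[[0.471,0.864,0],0,1],[[0.471,0.864,0],0,1],[[0.471,0.864,0],0,1],[[0.471,0.864,0],0,1],[[0.471,0.864,0],0,1],[[0.471,0.864,0],0,1],[[0.471,0.864,0],0,1],[[0.471,0.864,0],0,1]]' 40
python3 -m creep '[[[0.471,0.864,0],0,1],[[0.471,0.864,0],0,1],[[0.471,0.864,0],0,1],[[0.471,0.864,0],0,1],[[0.471,0.864,0],0,1],[[0.471,0.864,0],0,1],[[0.471,0.864,0],0,1],[[0.471,0.864,0],0,1]]'
python3 -m creep '[[[0.471,0.864,-0.2],-0.02,1],[[0.471,0.864,-0.2],-0.02,1],[[0.471,0.864,-0.2],-0.02,1],[[0.471,0.864,-0.2],-0.02,1],[[0.471,0.864,-0.2],-0.02,1],[[0.471,0.864,-0.2],-0.02,1],[[0.471,0.864,-0.2],-0.02,1],[[0.471,0.864,-0.2],-0.02,1],[[0.471,0.864,-0.2],-0.02,1],[[0.471,0.864,-0.2],-0.02,1],[[0.471,0.864,-0.2],-0.02,1]]'
python3 - <<'E'
from h import *
s=state();print(s["joints"].round(3))
t=[]
for n,b in(("scene",(290,120,130,150)),("top",(150,150,130,150))):
    x,y,w,q=b;t.append(cv2.resize(get_image(n)["color"][y:y+q,x:x+w,::-1],(400,460),interpolation=cv2.INTER_CUBIC))
cv2.imwrite("pics/k1.png",np.hstack(t))
E
```

```text
clock: 0.97
tcp_pos: [0.3076, -0.3391, 0.4046]
orientation: [[0.964, 0.267, 0.001], [0.267, -0.964, 0.002], [0.002, -0.002, -1.0]]
wrist_force: [-0.6, -1.4, -0.8]
gripper_width: 0.0854
gripper_force: 0.0
clock: 1.63
tcp_pos: [0.4486, -0.0798, 0.4051]
orientation: [[0.963, 0.268, 0.002], [0.268, -0.963, 0.002], [0.002, -0.002, -1.0]]
wrist_force: [-0.1, -0.1, -0.2]
gripper_width: 0.0857
gripper_force: 0.0
clock: 2.55
tcp_pos: [0.588, 0.1732, 0.3449]
orientation: [[0.973, 0.231, -0.0], [0.231, -0.973, -0.001], [-0.0, 0.001, -1.0]]
wrist_force: [-0.4, 0.2, 0.5]
gripper_width: 0.0854
gripper_force: 0.0
[ 1.580e-01  2.390e-01  1.619e+00 -1.000e-03  1.284e+00  1.495e+00]
```

View pics/k1.png

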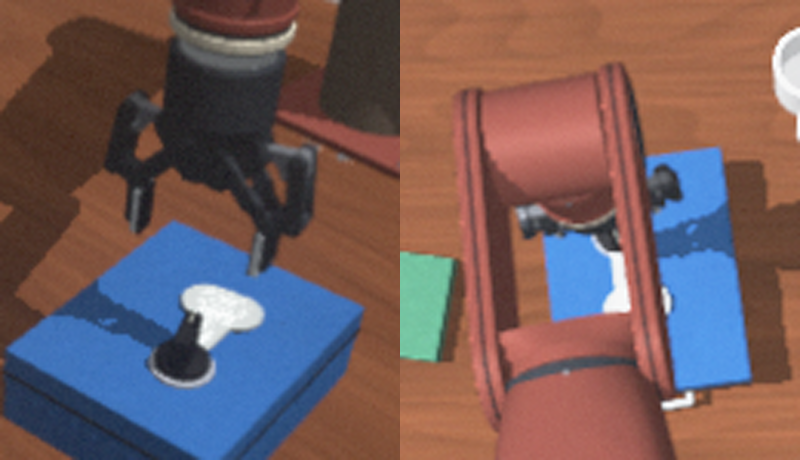

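The gripper straddles the knob: fingers at about (140,215) and (260,265) in the crop, knob at (183,350). Next I descend and close on it.

```bash
python3 -m creep '[[[0,0.005,-0.07],0,1],[[0,0.005,-0.14],0,1],[[0,0.005,-0.2],0,1],[[0,0.005,-0.24],0,1],[[0,0.005,-0.27],0,1],[[0,0.005,-0.27],0,1]]'
python3 -m creep '[[[0,0,0],0,0],[[0,0,0],0,0],[[0,0,0],0,0],[[0,0,0],0,0],[[0,0,0],0,0],[[0,0,0],0,0],[[0,0,0],0,0],[[0,0,0],0,0],[[0,0,0],0,0],[[0,0,0],0,0]]' 40
```

```text
clock: 3.15
tcp_pos: [0.5873, 0.1752, 0.262]
orientation: [[0.973, 0.231, -0.003], [0.231, -0.973, -0.001], [-0.003, -0.0, -1.0]]
wrist_force: [0.0, -0.7, 0.5]
gripper_width: 0.0855
gripper_force: 0.0
clock: 3.98
tcp_pos: [0.5883, 0.1767, 0.2645]
orientation: [[0.973, 0.232, 0.001], [0.232, -0.973, 0.001], [0.001, -0.001, -1.0]]
wrist_force: [-1.4, 5.9, 4.8]
gripper_width: 0.0133
gripper_force: 44.4
```

```bash
python3 -m creep '[[[0,0.006,0],0,0],[[0,0.006,0],0.04,0],[[0,0.006,0],0.08,0],[[0,0.006,0],0.12,0],[[0,0.006,0],0.16,0],[[0,0.006,0],0.2,0],[[0,0.006,0],0.24,0],[[0,0.006,0],0.28,0],[[0,0.006,0],0.32,0],[[0,0.006,0],0.36,0],[[0,0.006,0],0.4,0],[[0,0.006,0],0.44,0],[[0,0.006,0],0.48,0],[[0,0.006,0],0.52,0],[[0,0.006,0],0.54,0],[[0,0.006,0],0.54,0]]'
python3 -c "
from station import *
s=state();print(s['torque'],s['joints'].round(3))"
python3 -m creep '[[[0,0,0],0.02,0],[[0,0,0],0.04,0],[[0,0,0],0.06,0],[[0,0,0],0.06,0]]'
python3 -c "
from station import *
s=state();print(s['torque'],s['joints'].round(3))"
```

```text
clock: 5.32
tcp_pos: [0.5886, 0.1769, 0.2645]
orientation: [[0.468, 0.884, 0.001], [0.884, -0.468, -0.002], [-0.001, 0.002, -1.0]]
wrist_force: [-1.2, -2.4, 5.6]
gripper_width: 0.0127
gripper_force: 44.5
[-0.21050965  0.21651473 -0.00474373] [ 0.164  0.33   1.67  -0.002  1.141  0.652]
clock: 5.65
tcp_pos: [0.5886, 0.1769, 0.2645]
orientation: [[0.383, 0.924, 0.001], [0.924, -0.383, -0.002], [-0.001, 0.002, -1.0]]
wrist_force: [0.1, -2.4, 5.7]
gripper_width: 0.0133
gripper_force: 44.5
[-0.26865457  0.17254342  0.10740733] [ 0.164  0.33   1.67  -0.002  1.141  0.558]
```

```bash
T() { python3 -c "
from station import *
import numpy as np
s=state();o=s['orientation'];print('TZ',s['torque'].round(3),'yaw',np.degrees(np.arctan2(o[1,0],o[0,0])).round(2))"; }
python3 -m creep '[[[0,0,0],0.02,0],[[0,0,0],0.04,0],[[0,0,0],0.05,0],[[0,0,0],0.05,0]]' | grep -E "force|width"; T
python3 -m creep '[[[0,0,0],0.02,0],[[0,0,0],0.04,0],[[0,0,0],0.05,0],[[0,0,0],0.05,0]]' | grep -E "force|width"; T
python3 -m creep '[[[0,0,0],0.02,0],[[0,0,0],0.04,0],[[0,0,0],0.05,0],[[0,0,0],0.05,0]]' | grep -E "force|width"; T
```

```text
wrist_force: [0.5, -2.1, 6.4]
gripper_width: 0.0134
gripper_force: 44.4
TZ [-0.33   0.152  0.009] yaw 71.97
wrist_force: [-0.3, -2.2, 5.2]
gripper_width: 0.0136
gripper_force: 44.4
TZ [-0.27   0.122  0.054] yaw 76.46
wrist_force: [0.6, -2.0, 5.2]
gripper_width: 0.0135
gripper_force: 44.4
TZ [-0.287  0.091 -0.089] yaw 80.95
```

```bash
T() { python3 -c "
from station import *
import numpy as np
s=state();o=s['orientation'];print('TZ',s['torque'].round(3),'yaw',np.degrees(np.arctan2(o[1,0],o[0,0])).round(2))"; }
python3 -m creep '[[[0,0,0],0.02,0],[[0,0,0],0.03,0],[[0,0,0],0.03,0]]' | grep -E "force|width"; T
python3 -m creep '[[[0,0,0],0.02,0],[[0,0,0],0.03,0],[[0,0,0],0.03,0]]' | grep -E "force|width"; T
python3 -m creep '[[[0,0,0],0.02,0],[[0,0,0],0.03,0],[[0,0,0],0.03,0]]' | grep -E "force|width"; T
```

```text
wrist_force: [-0.4, -2.9, 6.3]
gripper_width: 0.0134
gripper_force: 57.4
TZ [-0.311  0.076 -1.389] yaw 83.48
wrist_force: [-0.1, 0.3, 6.2]
gripper_width: 0.0131
gripper_force: 80.9
TZ [ 0.245 -0.071 -1.108] yaw 86.2
wrist_force: [-0.0, 0.0, 6.2]
gripper_width: 0.0131
gripper_force: 108.1
TZ [ 0.223  0.034 -2.178] yaw 88.78
```

Stop reached at about 82° yaw. I'll unwind the overshoot, release, lift and head toward the key.

```bash
python3 -m creep '[[[0,0,0],-0.03,0],[[0,0,0],-0.05,0],[[0,0,0],-0.05,0.3],[[0,0,0],-0.05,1],[[0,0,0],-0.05,1],[[0,0,0],-0.05,1],[[0,0,0],-0.05,1],[[0,0,0],-0.05,1],[[0,0,0.1],-0.05,1],[[0,0,0.2],-0.05,1],[[0,0,0.3],-0.05,1],[[0,0,0.4],-0.05,1]]' 40
python3 -m creep '[[[0,-0.2,0],0.05,1],[[-0.05,-0.4,0],0.1,1],[[-0.1,-0.6,0],0.2,1],[[-0.1,-0.7,0],0.3,1],[[-0.1,-0.8,0],0.4,1],[[-0.1,-0.9,0],0.5,1],[[-0.1,-0.9,0],0.6,1],[[-0.1,-0.9,0],0.7,1],[[-0.1,-0.9,0],0.8,1],[[-0.1,-0.9,0],0.9,1],[[-0.1,-0.9,0],0.95,1],[[-0.1,-0.9,0],0.95,1],[[-0.1,-0.9,0],0.95,1],[[-0.1,-0.9,0],0.95,1]]'
python3 - <<'E'
from h import *
s=state();print(s["joints"].round(3))
t=[]
for n,b in(("scene",(285,170,130,110)),("top",(185,195,90,90))):
    d=get_image(n);cv2.imwrite(f"pics/{n}_o.png",d["color"][:,:,::-1]);x,y,w,q=b;t.append(cv2.resize(d["color"][y:y+q,x:x+w,::-1],(400,400),interpolation=cv2.INTER_CUBIC))
cv2.imwrite("pics/o1.png",np.hstack(t))
E
```

```text
clock: 8.4
tcp_pos: [0.5878, 0.1779, 0.3848]
orientation: [[0.095, 0.995, -0.001], [0.995, -0.095, -0.0], [-0.0, -0.001, -1.0]]
wrist_force: [0.6, 0.9, 0.2]
gripper_width: 0.0855
gripper_force: 0.0
clock: 9.57
tcp_pos: [0.558, -0.0921, 0.3837]
orientation: [[-0.986, 0.168, -0.0], [0.168, 0.986, -0.0], [0.0, -0.0, -1.0]]
wrist_force: [-0.5, -0.5, 0.4]
gripper_width: 0.0856
gripper_force: 0.0
[-0.303  0.095  1.707 -0.     1.339 -1.704]
```

View pics/o1.png

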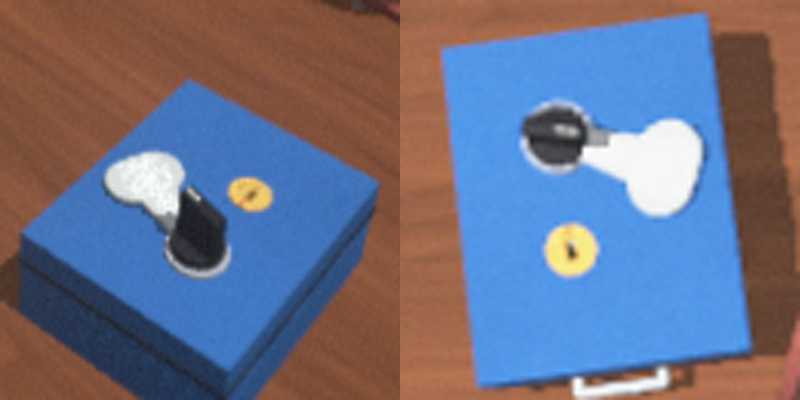

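The cover now points to the right, clear of the keyhole. The brass cylinder is at about crop (570,250), which is top px (223.5,251), with the slot roughly vertical there. Measuring the cylinder, the slot and the key.

```bash
python3 - <<'E'
from h import *
for n,box in(("top",(212,238,24,26)),("scene",(354,210,26,26))):
    d=get_image(n)
    im=d["color"];h=cv2.cvtColor(im,cv2.COLOR_RGB2HSV);x,y,w,q=box
    m=cv2.inRange(h[y:y+q,x:x+w],(8,60,60),(32,255,255));cs,_=cv2.findContours(m,cv2.RETR_EXTERNAL,cv2.CHAIN_APPROX_NONE);c=max(cs,key=cv2.contourArea)+np.array([x,y])
    fill=np.zeros(im.shape[:2],np.uint8);cv2.drawContours(fill,[c],-1,1,-1)
    P=np.argwhere(fill)[:,::-1];W=onz(d,P,.075);ctr=W.mean(0);print(n,"px",P.mean(0),"cyl",ctr.round(4),"extent",np.ptp(W,0).round(4),"n",len(P))
    v=im[P[:,1],P[:,0]].astype(float).sum(1);rr=np.linalg.norm(W-ctr,axis=1);inn=rr<.0125
    wt=np.clip(np.median(v[inn])-30-v[inn],0,None);Q=W[inn][:,:2];mu=(wt[:,None]*Q).sum(0)/wt.sum();C=((Q-mu)*wt[:,None]).T@(Q-mu)/wt.sum();e,U=np.linalg.eigh(C);print("slot mu",mu.round(4),"dir deg",np.degrees(np.arctan2(U[1,1],U[0,1])).round(1),np.sqrt(e).round(4))
    g=im[y:y+q,x:x+w].sum(2);print(g[4:-4,2:-2] if n=="top" else "")
# key
T=get_image("top");S=get_image("scene")
for n,d,b in(("top",T,(325,226,28,30)),("scene",S,(250,158,30,30))):
    h=cv2.cvtColor(d["color"],cv2.COLOR_RGB2HSV);x,y,w,q=b;m=cv2.inRange(h[y:y+q,x:x+w],(3,165,110),(19,255,255));
    for a,c,bb,mm in comps(m,8):
        P=np.argwhere(mm)[:,::-1]+[x,y];p0=P.mean(0);C=np.cov(P.T);e,U=np.linalg.eigh(C);u=U[:,1]
        W=onz(d,[p0,p0+3*u],.078 if n=="top" else .066);dd=W[1]-W[0];print(n,a,p0.round(2),np.sqrt(e).round(2),W[0].round(4),"dir",np.degrees(np.arctan2(dd[1],dd[0])).round(1));print(d["color"][230:252,331:344,2] if n=="top" else "")
E
```

```text
top px [223.05319149 250.91489362] cyl [0.5074 0.1687 0.075 ] extent [0.0312 0.031  0.    ] n 94
slot mu [0.5062 0.1687] dir deg -158.4 [0.0017 0.0031]
[[467 466 462 464 467 467 469 474 466 464 463 470 463 461 472 463 465 458
  459 463]
 [465 475 467 464 465 462 461 467 468 463 465 469 465 466 463 464 472 461
  465 461]
 [460 464 468 462 467 465 464 466 472 468 468 476 462 464 460 472 466 458
  461 461]
 [468 471 466 471 466 469 467 537 538 563 590 547 501 457 462 468 473 469
  454 464]
 [464 467 469 472 470 530 634 634 576 586 621 630 607 511 467 466 468 456
  462 460]
 [464 467 468 469 538 630 621 592 565 577 617 624 616 618 530 474 467 466
  462 460]
 [464 469 465 457 619 632 620 596 586 579 605 619 616 622 592 458 466 462
  461 465]
 [466 469 462 491 632 628 629 589 527 601 650 611 623 621 624 530 463 465
  466 460]
 [462 462 456 582 627 606 612 591 461 386 583 610 617 619 628 582 468 469
  464 471]
 [464 460 466 549 615 611 612 609 494 215 459 590 613 612 623 593 466 463
  466 465]
 [463 466 463 549 623 602 607 611 521 232 366 571 615 626 612 508 463 463
  461 468]
 [464 464 466 480 614 611 609 615 570 465 538 601 615 619 604 452 460 457
  460 462]
 [465 463 464 458 581 626 620 625 602 599 608 615 614 625 575 460 455 459
  463 463]
 [464 461 470 467 501 600 629 620 617 615 617 614 603 573 502 457 457 457
  464 462]
 [464 466 465 462 468 497 577 605 614 608 605 618 556 488 462 459 460 465
  467 463]
 [461 471 466 462 459 466 481 502 541 544 516 497 459 459 463 461 466 465
  463 462]
 [459 462 462 462 462 461 468 464 461 466 463 461 462 465 454 465 464 464
  467 468]
 [463 461 461 463 466 465 469 463 468 471 459 460 462 460 468 466 469 469
  466 471]]
scene px [365.86458333 223.0625    ] cyl [0.5098 0.1667 0.075 ] extent [0.0331 0.0331 0.    ] n 96
slot mu [0.5101 0.1677] dir deg -174.4 [0.0018 0.0039]

scene 84 [264.5  171.82] [2.25 3.05] [ 0.5332 -0.1946  0.066 ] dir 17.7
```

```bash
python3 - <<'E'
from h import *
t=[]
for n,bs in(("top",[(209,237,28,28),(323,228,28,28)]),("scene",[(352,209,28,28),(250,160,28,28)])):
    im=np.mean([get_image(n)["color"].astype(float) for _ in range(4)],0).astype(np.uint8); d=get_image(n)
    np.save(f"pics/{n}.npy",im)
    for x,y,w,q in bs: t.append(cv2.resize(im[y:y+q,x:x+w,::-1],(300,300),interpolation=cv2.INTER_CUBIC))
    # predicted directions: endpoints of slot +-6.8mm and cylinder centre
    for a in(0,8,16): 
        u=np.array([np.cos(np.radians(a)),np.sin(np.radians(a)),0])
        p=proj(d,[[.508,.168,.075]+.0175*u,[.508,.168,.075]-.0175*u]);v=p[0]-p[1];print(n,a,"img angle",np.degrees(np.arctan2(v[1],v[0])).round(1),((p-np.array(bs[0][:2])+.5)*300/28).round(0).tolist())
cv2.imwrite("pics/z1.png",np.vstack([np.hstack(t[:2]),np.hstack(t[2:])]))
E
```

```text
top 0 img angle -90.1 [[158.0, 92.0], [158.0, 213.0]]
top 8 img angle -98.2 [[150.0, 93.0], [167.0, 212.0]]
top 16 img angle -106.2 [[141.0, 95.0], [175.0, 210.0]]
scene 0 img angle 145.1 [[117.0, 187.0], [207.0, 124.0]]
scene 8 img angle 135.2 [[126.0, 192.0], [199.0, 119.0]]
scene 16 img angle 124.0 [[135.0, 196.0], [189.0, 116.0]]
```

View pics/z1.png

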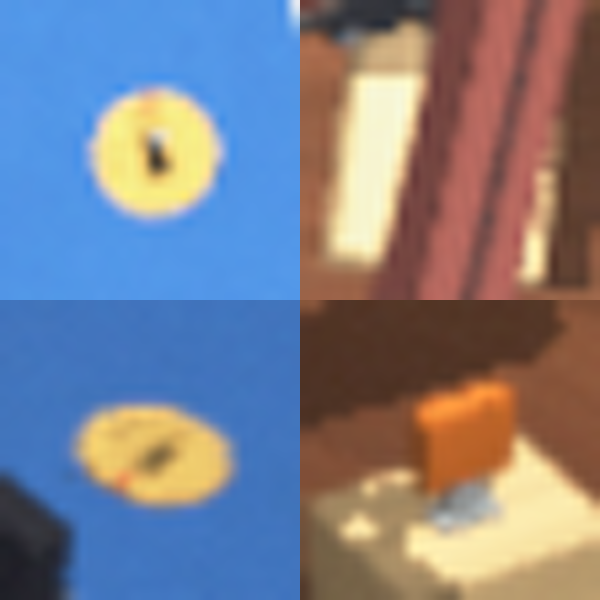

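In the top view the red index mark sits straight up-left of the cylinder centre, at crop (150,103) against (156,152), so slot yaw is about 6–7°. In the scene view the key head's top edge runs from (420,410) to (515,388) in the crop.

```bash
python3 - <<'E'
from h import *
T,S=get_image("top"),get_image("scene")
f=28/300
def s(p): return [250-.5+(p[0]-300)*f,160-.5+(p[1]-300)*f]
A=onz(S,[s((420,408)),s((515,388))],.08);v=A[0]-A[1];print("scene near-top edge",A.round(4),np.degrees(np.arctan2(v[1],v[0])))
B=onz(S,[s((428,490)),s((513,462))],.052);v=B[0]-B[1];print("bottom",B.round(4),np.degrees(np.arctan2(v[1],v[0])))
for a in(-10,0,10,20):
    r=np.radians(a);u=np.array([np.cos(r),np.sin(r),0]);w=np.array([-u[1],u[0],0]);c=np.array([.533,-.194,.066]);k=np.array([0,0,.014])
    Q=[c+.016*u+.005*w+k,c-.016*u+.005*w+k,c+.016*u+.005*w-k,c-.016*u+.005*w-k,c+.016*u-.005*w+k,c-.016*u-.005*w+k]
    print(a,(((proj(S,Q)-[250,160]+.5)/f)+[300,300]).round(0).tolist())
im=cv2.imread("pics/top0.png")
h=cv2.cvtColor(im,cv2.COLOR_BGR2HSV);print(h[232:250,333:345,0]);print(h[232:250,333:345,1]);print(im[232:250,333:345,2])
E
```

```text
scene near-top edge [[ 0.5481 -0.1945  0.08  ]
 [ 0.5212 -0.1851  0.08  ]] -19.267489426499825
bottom [[ 0.5457 -0.1944  0.052 ]
 [ 0.5179 -0.1897  0.052 ]] -9.733919378731754
-10 [[422.0, 414.0], [520.0, 383.0], [423.0, 499.0], [520.0, 467.0], [404.0, 398.0], [502.0, 367.0]]
0 [[430.0, 417.0], [517.0, 377.0], [432.0, 502.0], [517.0, 462.0], [407.0, 403.0], [494.0, 364.0]]
10 [[440.0, 419.0], [512.0, 373.0], [441.0, 505.0], [512.0, 457.0], [412.0, 408.0], [484.0, 361.0]]
20 [[450.0, 421.0], [505.0, 369.0], [451.0, 506.0], [506.0, 453.0], [418.0, 412.0], [474.0, 360.0]]
[[28 29 29 29 28 27 27 28 27 26 25 24]
 [29 29 29 29 28 27 28 28 29 28 28 28]
 [29 29 29 29 28 27 28 29 28 28 27 28]
 [29 29 29 29 25 21 23 28 28 28 27 28]
 [29 29 29 28 20 18 18 21 27 28 27 28]
 [29 29 29 25 15 18 17 14 19 21 21 22]
 [29 29 28 21 15 18 17 13 17 18 18 18]
 [29 29 25 13 15 19 16 14 17 18 18 18]
 [29 29 23  7 15 19 16 14 17 17 18 18]
 [29 27 21  9 16 19 16 14 18 18 16 18]
 [29 27 22 10 16 18 15 14 19 18 17 18]
 [29 28 21 11 17 18 14 15 18 18 18 19]
 [29 27 21 13 17 17 14 16 17 18 18 18]
 [29 28 24 14 13 
[... 1316 characters left out ...]
247 245 246 247 246 247 247 247 247]
 [247 247 247 246 242 247 247 235 230 234 233 236]
 [247 247 247 242 243 247 246 225 196 198 196 203]
 [247 247 247 226 244 247 246 228 201 196 197 199]
 [247 247 246 215 245 247 246 227 205 196 197 199]
 [247 247 243 219 245 247 244 218 197 195 199 199]
 [247 247 244 221 245 247 242 212 199 195 197 202]
 [247 247 244 227 246 247 237 203 202 196 197 202]
 [247 247 243 230 246 247 232 206 204 199 196 203]
 [247 247 246 225 221 221 211 208 201 200 199 242]
 [247 247 247 246 245 246 239 208 203 197 241 247]
 [247 247 247 247 247 247 247 247 246 246 247 247]
 [247 247 247 247 247 247 247 247 247 247 247 247]
 [247 247 247 247 247 247 247 247 247 247 247 247]]
```

Key yaw is about -10° at (0.5325,-0.192), and the tool yaw of 170.3° already matches. Moving over the key and grasping it.

```bash
python3 -m creep '[[[-0.085,-0.13,0],0,1],[[-0.085,-0.26,0],0,1],[[-0.085,-0.333,0],0,1],[[-0.085,-0.333,-0.1],0,1],[[-0.085,-0.333,-0.2],0,1],[[-0.085,-0.333,-0.3],0,1],[[-0.085,-0.333,-0.4],0,1],[[-0.085,-0.333,-0.48],0,1],[[-0.085,-0.333,-0.535],0,1],[[-0.085,-0.333,-0.535],0,1],[[-0.085,-0.333,-0.535],0,1]]'
python3 -m creep '[[[0,0,0],0,0],[[0,0,0],0,0],[[0,0,0],0,0],[[0,0,0],0,0],[[0,0,0],0,0],[[0,0,0],0,0],[[0,0,0],0,0],[[0,0,0],0,0],[[0,0,0],0,0],[[0,0,0],0,0]]' 30
```

```text
clock: 11.38
tcp_pos: [0.5322, -0.1919, 0.2224]
orientation: [[-0.985, 0.173, -0.002], [0.173, 0.985, 0.001], [0.002, 0.001, -1.0]]
wrist_force: [0.4, -0.7, -0.5]
gripper_width: 0.0852
gripper_force: 0.0
clock: 12.22
tcp_pos: [0.5327, -0.1921, 0.2236]
orientation: [[-0.985, 0.173, 0.0], [0.173, 0.985, -0.0], [-0.0, -0.0, -1.0]]
wrist_force: [-0.9, 1.0, 4.6]
gripper_width: 0.0097
gripper_force: 36.9
```

Key gripped at 9.7 mm width. Firm the grip, lift, and carry it over.

```bash
python3 -m creep '[[[0,0,0],0,0],[[0,0,0],0,0],[[0,0,0],0,0],[[0,0,0.03],0,0],[[0,0,0.06],0,0],[[0,0,0.1],0,0],[[0,0,0.16],0,0],[[0,0,0.22],0,0],[[0,0,0.28],0,0],[[0,0,0.34],0,0],[[0,0,0.4],0,0],[[0,0,0.42],0,0],[[0,0,0.42],0,0]]' 80
python3 -m creep '[[[-0.01,0.1,0],0.02,0],[[-0.02,0.2,0],0.05,0],[[-0.03,0.3,0],0.08,0],[[-0.04,0.4,0],0.11,0],[[-0.05,0.5,0],0.15,0],[[-0.06,0.6,0],0.18,0],[[-0.07,0.7,0],0.183,0],[[-0.07,0.8,0],0.183,0],[[-0.08,0.9,0],0.183,0],[[-0.08,0.9,0],0.183,0]]'
python3 -m creep '[[[0,0.1,0],0,0],[[0,0.2,0],0,0],[[0,0.28,0],0,0],[[0,0.303,0],0,0],[[0,0.303,-0.05],0,0],[[0,0.303,-0.1],0,0],[[0,0.303,-0.1],0,0],[[0,0.303,-0.1],0,0]]'
python3 - <<'E'
from h import *
s=state();print(s["joints"].round(3))
t=[]
for n,b in(("scene",(320,160,80,80)),("top",(185,195,90,90))):
    d=get_image(n);x,y,w,q=b;t.append(cv2.resize(d["color"][y:y+q,x:x+w,::-1],(400,400),interpolation=cv2.INTER_CUBIC))
cv2.imwrite("pics/i1.png",np.hstack(t))
E
```

```text
clock: 13.3
tcp_pos: [0.5332, -0.1924, 0.3523]
orientation: [[-0.985, 0.173, 0.005], [0.173, 0.985, -0.002], [-0.005, -0.002, -1.0]]
wrist_force: [0.2, 0.6, -0.8]
gripper_width: 0.0088
gripper_force: 77.9
clock: 14.13
tcp_pos: [0.5074, 0.082, 0.348]
orientation: [[-0.993, -0.117, -0.002], [-0.117, 0.993, 0.002], [0.002, 0.002, -1.0]]
wrist_force: [0.7, 0.2, -0.3]
gripper_width: 0.0088
gripper_force: 78.1
clock: 14.8
tcp_pos: [0.508, 0.1681, 0.3178]
orientation: [[-0.994, -0.113, -0.003], [-0.113, 0.994, -0.001], [0.003, -0.001, -1.0]]
wrist_force: [-0.5, 0.1, 0.4]
gripper_width: 0.0091
gripper_force: 78.2
[ 0.172  0.088  1.845 -0.     1.213 -1.511]
```

View pics/i1.png

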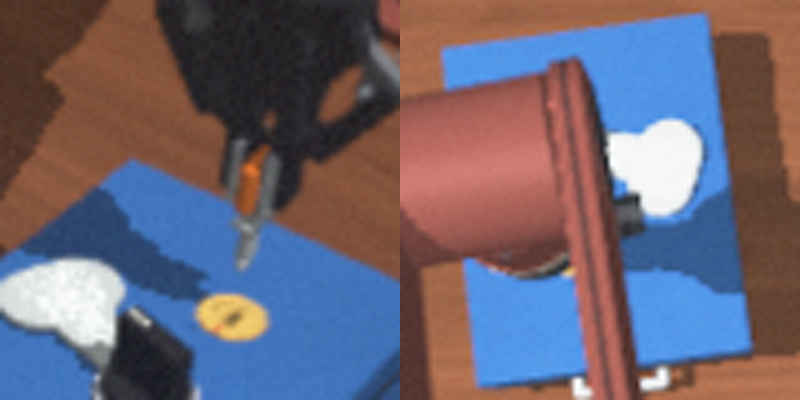

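The key hangs over the lock with its tip at scene px (367.9,212.9), and the cylinder is at (365.9,223.1). Checking that alignment numerically.

```bash
python3 - <<'E'
from h import *
S=get_image("scene");s=state();p=s["tcp_pos"];print(p)
a=s["orientation"]
for off in(.207,.212,.217):
    X=p+a[:,2]*off;print(off,X.round(4),proj(S,[X]).round(1))
print("cyl @",proj(S,[[.508,.168,.075],[.5088,.1687,.075],[.5091,.1678,.075]]).round(2))
for z in(.1,.103,.106,.109): print(z,onz(S,[[367.9,212.9]],z).round(4))
E
```

```text
[0.50899319 0.16837849 0.32000147]
0.207 [0.5092 0.1684 0.113 ] [[368.9 211.3]]
0.212 [0.5092 0.1684 0.108 ] [[368.5 212.9]]
0.217 [0.5092 0.1684 0.103 ] [[368.2 214.5]]
cyl @ [[366.69 222.99]
 [366.72 223.26]
 [366.36 223.14]]
0.1 [[0.5011 0.1619 0.1   ]]
0.103 [[0.5046 0.1639 0.103 ]]
0.106 [[0.5081 0.166  0.106 ]]
0.109 [[0.5116 0.168  0.109 ]]
```

```bash
python3 -m creep '[[[0,0,-0.03],0,0],[[0,0,-0.06],0,0],[[0,0,-0.08],0,0],[[0,0,-0.09],0,0],[[0,0,-0.1],0,0],[[0,0,-0.105],0,0],[[0,0,-0.11],0,0],[[0,0,-0.11],0,0]]'
python3 -m creep '[[[0,0,-0.004],0,0],[[0,0,-0.008],0,0],[[0,0,-0.012],0,0],[[0,0,-0.016],0,0],[[0,0,-0.02],0,0],[[0,0,-0.02],0,0]]'
```

```text
clock: 15.62
tcp_pos: [0.5086, 0.1689, 0.286]
orientation: [[-0.994, -0.113, -0.0], [-0.113, 0.994, -0.0], [0.0, -0.0, -1.0]]
wrist_force: [0.5, 0.9, -0.3]
gripper_width: 0.0091
gripper_force: 78.2
clock: 16.12
tcp_pos: [0.5085, 0.1688, 0.2799]
orientation: [[-0.994, -0.113, -0.0], [-0.113, 0.994, -0.0], [0.0, -0.0, -1.0]]
wrist_force: [0.2, -0.8, -1.1]
gripper_width: 0.0089
gripper_force: 78.2
```

The tip is about 7 mm below the lid with no resistance, so it is in the slot. Now easing in with a wiggle.

```bash
python3 -m creep '[[[0,0,-0.0014],0.02,0],[[0,0,-0.0028],0.035,0],[[0,0,-0.0042],0.02,0],[[0,0,-0.0056],0,0],[[0,0,-0.007],-0.02,0],[[0,0,-0.0084],-0.035,0],[[0,0,-0.0098],-0.02,0],[[0,0,-0.0112],0,0],[[0,0,-0.0126],0.02,0],[[0,0,-0.014],0.035,0],[[0,0,-0.0154],0.02,0],[[0,0,-0.0168],0,0],[[0,0,-0.0182],-0.02,0],[[0,0,-0.0196],-0.035,0],[[0,0,-0.021],-0.02,0],[[0,0,-0.0224],0,0],[[0,0,-0.0238],0.02,0],[[0,0,-0.0252],0.035,0],[[0,0,-0.0266],0.02,0],[[0,0,-0.028],0,0]]'
```

```text
clock: 17.78
tcp_pos: [0.5085, 0.1689, 0.2719]
orientation: [[-0.994, -0.111, -0.001], [-0.111, 0.994, 0.0], [0.001, 0.0, -1.0]]
wrist_force: [-1.3, -2.0, 3.0]
gripper_width: 0.0088
gripper_force: 78.7
```

```bash
python3 -m creep '[[[0,0,-0.0014],-0.02,0],[[0,0,-0.0028],-0.035,0],[[0,0,-0.0042],-0.02,0],[[0,0,-0.0056],0,0],[[0,0,-0.007],0.02,0],[[0,0,-0.0084],0.035,0],[[0,0,-0.0098],0.02,0],[[0,0,-0.0112],0,0],[[0,0,-0.0126],-0.02,0],[[0,0,-0.014],-0.035,0],[[0,0,-0.0154],-0.02,0],[[0,0,-0.0168],0,0],[[0,0,-0.0182],0.02,0],[[0,0,-0.0196],0.035,0],[[0,0,-0.021],0.02,0],[[0,0,-0.0224],0,0],[[0,0,-0.0238],-0.02,0],[[0,0,-0.0252],-0.035,0],[[0,0,-0.0266],-0.02,0],[[0,0,-0.028],0,0]]'
```

```text
clock: 19.45
tcp_pos: [0.5083, 0.1688, 0.2635]
orientation: [[-0.993, -0.115, -0.001], [-0.115, 0.993, -0.0], [0.001, -0.0, -1.0]]
wrist_force: [-3.3, -2.7, 5.1]
gripper_width: 0.0088
gripper_force: 78.9
```

```bash
python3 -m creep '[[[-0.001,-0.001,-0.0014],0.02,0],[[-0.002,-0.002,-0.0028],0.035,0],[[-0.002,-0.002,-0.0042],0.02,0],[[-0.002,-0.002,-0.0056],0,0],[[-0.002,-0.002,-0.007],-0.02,0],[[-0.002,-0.002,-0.0084],-0.035,0],[[-0.002,-0.002,-0.0098],-0.02,0],[[-0.002,-0.002,-0.0112],0,0],[[-0.002,-0.002,-0.0126],0.02,0],[[-0.002,-0.002,-0.014],0.035,0],[[-0.002,-0.002,-0.014],0,0]]'
python3 -m creep '[[[0,0,-0.0014],-0.02,0],[[0,0,-0.0028],-0.035,0],[[0,0,-0.0042],-0.02,0],[[0,0,-0.0042],0,0]]'
```

```text
clock: 20.37
tcp_pos: [0.5081, 0.1684, 0.2602]
orientation: [[-0.993, -0.115, 0.0], [-0.115, 0.993, 0.0], [-0.0, 0.0, -1.0]]
wrist_force: [-3.1, -3.2, 8.0]
gripper_width: 0.0086
gripper_force: 79.3
clock: 20.7
tcp_pos: [0.5081, 0.1686, 0.2587]
orientation: [[-0.993, -0.115, 0.0], [-0.115, 0.993, 0.001], [-0.0, 0.001, -1.0]]
wrist_force: [-3.9, -1.0, 7.5]
gripper_width: 0.0087
gripper_force: 79.4
```

```bash
python3 -m creep '[[[-0.001,0,-0.0014],0.02,0],[[-0.002,0,-0.0028],0.035,0],[[-0.002,0,-0.0042],0.02,0],[[-0.002,0,-0.0042],0,0]]' | grep -E "tcp|force"
python3 -m creep '[[[0,0,-0.0014],-0.02,0],[[0,0,-0.0028],-0.035,0],[[0,0,-0.0042],-0.02,0],[[0,0,-0.0042],0,0]]'| grep -E "tcp|force"
```

```text
tcp_pos: [0.5079, 0.1685, 0.2586]
wrist_force: [-5.5, -1.5, 14.9]
gripper_force: 80.5
tcp_pos: [0.508, 0.1686, 0.2585]
wrist_force: [-9.8, -3.1, 23.3]
gripper_force: 81.9
```

Home at z 0.2585: position fixed while force rises. I'll ease the push and turn clockwise.

```bash
T() { python3 -c "
from station import *
import numpy as np
s=state();o=s['orientation'];print('TZ',s['torque'].round(3),'yaw',np.degrees(np.arctan2(o[1,0],o[0,0])).round(2),s['joints'][5].round(3))"; }
T
python3 -m creep '[[[0,0,0.003],0,0],[[0,0,0.003],0,0],[[0,0,0.003],-0.03,0],[[0,0,0.003],-0.06,0],[[0,0,0.003],-0.09,0],[[0,0,0.003],-0.12,0],[[0,0,0.003],-0.15,0],[[0,0,0.003],-0.18,0],[[0,0,0.003],-0.21,0],[[0,0,0.003],-0.24,0],[[0,0,0.003],-0.27,0],[[0,0,0.003],-0.3,0],[[0,0,0.003],-0.3,0]]'; T
```

```text
TZ [-0.555  1.829 -0.074] yaw -173.41 -1.513
clock: 22.45
tcp_pos: [0.5081, 0.1689, 0.2586]
orientation: [[-0.936, 0.352, 0.002], [0.352, 0.936, 0.002], [-0.002, 0.002, -1.0]]
wrist_force: [-6.4, -0.1, 15.2]
gripper_width: 0.0087
gripper_force: 80.5
TZ [0.018 0.984 0.039] yaw 159.39 -1.038
```

```bash
T() { python3 -c "
from station import *
import numpy as np
s=state();o=s['orientation'];print('TZ',s['torque'].round(3),'yaw',np.degrees(np.arctan2(o[1,0],o[0,0])).round(2),s['joints'][5].round(3))"; }
python3 -m creep '[[[0,0,0],-0.03,0],[[0,0,0],-0.06,0],[[0,0,0],-0.09,0],[[0,0,0],-0.12,0],[[0,0,0],-0.15,0],[[0,0,0],-0.18,0],[[0,0,0],-0.21,0],[[0,0,0],-0.24,0],[[0,0,0],-0.27,0],[[0,0,0],-0.3,0],[[0,0,0],-0.33,0],[[0,0,0],-0.36,0],[[0,0,0],-0.39,0],[[0,0,0],-0.42,0],[[0,0,0],-0.45,0],[[0,0,0],-0.48,0],[[0,0,0],-0.5,0],[[0,0,0],-0.5,0]]'; T
python3 -m creep '[[[0,0,0],-0.03,0],[[0,0,0],-0.06,0],[[0,0,0],-0.09,0],[[0,0,0],-0.12,0],[[0,0,0],-0.15,0],[[0,0,0],-0.18,0],[[0,0,0],-0.2,0],[[0,0,0],-0.2,0]]'; T
```

```text
clock: 23.95
tcp_pos: [0.5086, 0.1693, 0.2586]
orientation: [[-0.414, 0.91, 0.005], [0.91, 0.414, 0.003], [0.001, 0.005, -1.0]]
wrist_force: [-2.0, 2.1, 12.4]
gripper_width: 0.0087
gripper_force: 80.0
TZ [0.436 0.347 0.042] yaw 114.43 -0.254
clock: 24.62
tcp_pos: [0.5088, 0.1692, 0.2586]
orientation: [[-0.112, 0.994, 0.006], [0.994, 0.112, 0.003], [0.002, 0.006, -1.0]]
wrist_force: [-0.2, 2.2, 9.4]
gripper_width: 0.0092
gripper_force: 79.7
TZ [0.479 0.045 0.068] yaw 96.43 0.06
```

```bash
T() { python3 -c "
from station import *
import numpy as np
s=state();o=s['orientation'];print('TZ',s['torque'].round(3),'yaw',np.degrees(np.arctan2(o[1,0],o[0,0])).round(2),s['wrist_force'].round(1),s['tcp_pos'].round(4))"; }
python3 -m creep '[[[0,0,0],-0.03,0],[[0,0,0],-0.06,0],[[0,0,0],-0.08,0],[[0,0,0],-0.08,0]]' >/dev/null; T
python3 -m creep '[[[0,0,0],-0.02,0],[[0,0,0],-0.04,0],[[0,0,0],-0.04,0]]' >/dev/null; T
python3 -m creep '[[[0,0,0],-0.02,0],[[0,0,0],-0.03,0],[[0,0,0],-0.03,0]]' ; T
```

```text
TZ [0.447 0.282 0.035] yaw 89.23 [-1.6  2.6 11. ] [0.5087 0.1692 0.2586]
TZ [0.39  0.324 0.118] yaw 85.64 [-1.1  1.3 11.3] [0.5087 0.1692 0.2586]
clock: 25.45
tcp_pos: [0.5087, 0.1692, 0.2586]
orientation: [[0.122, 0.993, 0.005], [0.993, -0.122, 0.002], [0.003, 0.005, -1.0]]
wrist_force: [-1.8, 1.7, 11.4]
gripper_width: 0.0087
gripper_force: 79.9
TZ [0.444 0.32  0.349] yaw 83.01 [-1.8  1.7 11.4] [0.5087 0.1692 0.2586]
```

```bash
T() { python3 -c "
from station import *
import numpy as np
s=state();o=s['orientation'];print('TZ',s['torque'].round(3),'yaw',np.degrees(np.arctan2(o[1,0],o[0,0])).round(2),s['wrist_force'].round(1),s['tcp_pos'].round(4),s['gripper_force'])"; }
python3 -m creep '[[[0,0,0],-0.01,0],[[0,0,0],-0.02,0],[[0,0,0],-0.02,0],[[0,0,0],-0.02,0],[[0,0,0],-0.02,0],[[0,0,0],-0.02,0]]' >/dev/null; T
python3 - <<'E'
from h import *
t=[]
for n,b in(("scene",(300,150,110,110)),("top",(185,195,90,90))):
    d=get_image(n);x,y,w,q=b;t.append(cv2.resize(d["color"][y:y+q,x:x+w,::-1],(400,400),interpolation=cv2.INTER_CUBIC))
cv2.imwrite("pics/f1.png",np.hstack(t))
E
```

```text
TZ [0.428 0.248 0.325] yaw 81.26 [-1.1  2.3 10.9] [0.5087 0.1692 0.2586] 79.91612792015076
```

View pics/f1.png

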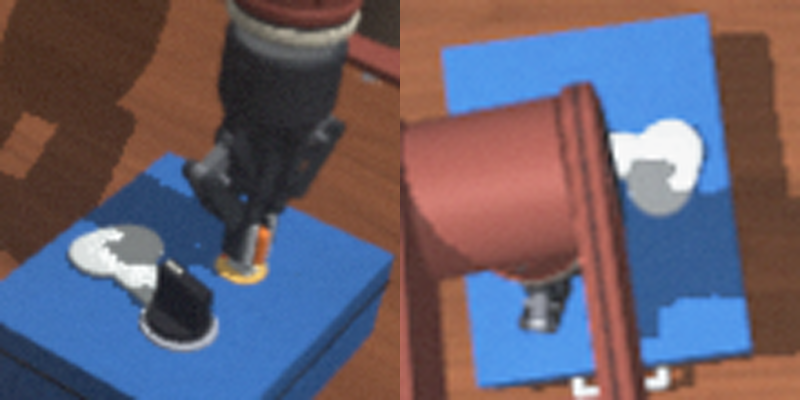

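The key head sits low on the brass, and the cover is still swung clear. One last check on the end stop.

```bash
T() { python3 -c "
from station import *
import numpy as np
s=state();o=s['orientation'];print('TZ',s['torque'].round(3),'yaw',np.degrees(np.arctan2(o[1,0],o[0,0])).round(2),s['wrist_force'].round(1),s['tcp_pos'].round(4),s['gripper_force'])"; }
python3 -m creep '[[[0,0,0],-0.01,0],[[0,0,0],-0.02,0],[[0,0,0],-0.02,0],[[0,0,0],-0.02,0]]' 100 >/dev/null; T
python3 -m creep '[[[0,0,0],-0.01,0],[[0,0,0],-0.02,0],[[0,0,0],-0.02,0],[[0,0,0],-0.02,0]]' >/dev/null; T
```

```text
TZ [0.451 0.318 0.424] yaw 79.47 [-1.6  2.8 10.6] [0.5087 0.1692 0.2586] 99.64192628860474
TZ [0.307 0.26  0.403] yaw 77.67 [-1.6  1.  11.7] [0.5087 0.1691 0.2586] 99.67213153839111
```

The torque levels off at about 0.4 N m, set by the pads slipping, far above the lock spring. So the cylinder is at its stop and held there.

```bash
python3 -c "
from station import *
print(sign_off())"
```

```text
the job is handed in; nothing more can be done
None
```

I've handed the job in after about 26 s: the cover is turned open to its stop, the key is fully home, and the arm is still gripping it and holding it clockwise at the end stop; no verdict came back.

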